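# Present the jar's label and throw the reader's lever into the marked notch

### The job

Turn the jar on the reader's pad so that its label squarely faces the scanner block and let go of it, leaving it standing upright in the middle of the pad. Then throw the console's lever out of its parking notch into the notch marked by the tall ball-headed pin, so that its nose points straight at the pin, and let go. Leave the two bottles beside the work where they stand.

Things in the scene. Friction and masses are not known exactly. Their poses are not given: they have to be found in the camera images.
- reader: Fixed label reader: grey foot plate 230 x 130 x 12 mm with a round black pad (90 mm across, top at z = 16 mm) and a white scanner block (60 deep, 90 wide, top at 110 mm) at its +x, whose front face looks at the pad from 95 mm off the pad's axis. Origin on the counter under the pad's centre; x from pad to block, z up. Stands left or right of the middle, the console on the other side.
- pad (a point): Centre of the pad's top, 16 mm above the counter; axes as reader.
- window (a point): Centre of the dark window in the scanner block's front face, 66 mm above the counter; axes as reader.
- jar: Loose white jar with grey lid, 56 mm across, 112 mm to the lid's top, about 0.25 kg, standing on the pad. Origin: centre of its underside; z up; +x points to the middle of the barred paper label on its side. A raised bar (26 x 10 x 7 mm) on the lid runs from the lid's centre towards the label and shows from above where it is.
- label (a point): Middle of the label on the jar's side, 28 mm from the jar's axis, 50 mm above its underside; axes as jar.
- console: Fixed lever console: grey base plate 290 x 225 x 20 mm (x -90 to +200 mm in its frame) carrying the lever, a steel rack whose four notches are pairs of ridges (90 mm radius about the hinge, top at z = 31 mm), the pin and studs, and a lamp. Origin on the counter, x away from the robot, z up; the lever's hinge is at x = 100 mm, y = 0, the lamp's column at x = 175 mm.
- lamp (a point): Centre of the underside of the fixed white lamp head (60 x 240 x 20 mm, long along y), 285 mm above the counter, right over the lever's grip: the grip must be reached from the robot's side with the tool tilted some 25 to 45 degrees. Axes as console.
- lever_hinge (a point): Point on the lever's vertical hinge axis, 30 mm above the counter; axes as console.
- lever (a joint): Lever angle (rad), counter-clockwise from above; 0: nose along the console's -x; positive: nose towards its -y. Sprung detent notches at -0.60 (parking, where it starts), -0.20, +0.20 and +0.60; stops at +-0.66. It clicks home within 0.06 of a notch and stays put in between; 4 to 8 N at the grip take it over the ridges.
- lever_grip (a point): Point on the axis of the lever's upright black grip (26 mm across, z = 52 to 145 mm), 120 mm above the counter, 125 mm from the hinge axis; turns with the lever (its -x points from hinge to grip).
- lever_nose (a point): Point on the lever's centre line 165 mm from the hinge axis, 10 mm ahead of the tip of its steel nose, 46 mm above the counter; stands above the pin when the lever is in the pin's notch.
- marker: The mark: fixed upright steel pin with a ball head (22 mm across), 51 mm tall, standing on the console's base plate 165 mm from the hinge, in line with one of the last three notches. Origin: centre of its foot, 20 mm above the counter.
- stud_a: Low steel stud, 18 mm across, 7 mm tall, fixed in line with another notch: not the mark. Origin: centre of its foot.
- stud_b: Same low stud at the remaining notch: not the mark.
- bottle_l: Bystander: loose bottle, 54 mm across, 130 mm tall, on the left (+y). Origin: centre of its underside.
- bottle_r: Bystander: same bottle on the right (-y).
There are look-alikes about, which are no part of the job. What is shaped like the jar but pink is not meant.

How it is judged:
By the outcome, as a careful person would: the job done as asked, in the order asked, and still so for the second after the job is handed in, with the robot touching nothing.
It also fails if it takes over 72 s, if anything falls off the work surface, if the arm or the gripper's body presses on something with over 40 N, if the wrist force passes 120 N, or if a joint passes its speed limit or range.

### The arm

A 6-joint arm with a two-finger parallel gripper is mounted at the origin on the work surface. World frame = base frame: x ahead of the robot, y to its left, z up, the work surface at z = 0. Lengths are in m, angles in rad, forces in N, time in s.
With the tool pointing down it reaches from about 0.35 to 0.775 m from the base axis. Payload 7.3 kg.
Tool frame: the origin (TCP) lies on the centre line of the jaws, within the pads' length; the fingertips stand 11 mm ahead of it and the grasp point (between the pads) lies 8 mm behind it; y points along the fingers, z is the direction in which the jaws open and shut, and the axes are right-handed (so a half turn about y gives the same grasp; the last joint's range is limited). The gripper opens to 92 mm and grips with 3 to 60 N. Pads are 19 mm wide; open, the fingers measure 130 mm over their backs; the gripper's body (75 mm by 190 mm) begins 47 mm behind the grasp point.
Start: joints at [0.965, 0.342, 1.524, -0, 1.275, -0.146], TCP at [0.233, 0.47, 0.238] pointing down, gripper open.
Joint ranges: [-2.53, 2.53], [-0.77, 2.02], [0.04, 2.7], [-1, 4.14], [0.28, 2.66], [-3.11, 3.11]. Speed limits (rad/s): [2.57, 2.57, 3.14, 3.14, 3.14, 3.14].

### API

Orientations are given as [roll, pitch, yaw] about the fixed x, y, z axes, in that order (R = Rz(yaw) Ry(pitch) Rx(roll)).
In Python, from cell import robot, cams gives the robot as it stands.
- The arm moves only by the tool apply_moves, never from a script. Its argument "plan" is a list of rows, each a list of 7 numbers: the shift along the tool's x, y, z in m, then the turn, a rotation vector about the tool's x, y, z in degrees, then the gripper command: -1 is fully open, 1 is shut, values between are in proportion. A call has exactly 5 rows; each row is the pose to reach, as a shift and turn from the pose commanded when the call began, along the tool's axes at that moment; what a row does not reach only later rows make up. A row lasts 1/8 s, in which the tool goes at most 62.5 mm and 10.7 degrees, less where a joint would pass 70% of its speed; a pose out of reach is approached as far as the arm can. A call with a gripper value outside its range is refused whole. The fingers move at their own pace and stop on an object; "squeeze" is the grip in N (left out, the last holds). Time passes only in rows, so rows that repeat a pose let the fingers close, or fill a call up. It gives the time, the measured TCP pose, the force and the opening at its end, in the units of the state.
- robot.observe(): the state, without advancing time (a new reading comes with each control period).
- cams.read_camera(name): name is "side" or "top"; returns the picture (400x640x3 uint8, blue, green, red); there is no depth.
- cams.calibration(name): a dict with "fx", "fy", "cx", "cy" (pixels), "extrinsics" (4x4, takes a point from world to camera coordinates). Camera axes: x right, y up, looking along -z (the intrinsics and any distortion apply to the point x, -y, -z); pixel columns grow to the right and rows downward; lengths in m; the calibration is good to about 2 mm. A picture is of the moment at which its call begins. calibration takes no time and is no camera call.
- robot.hand_in(): hands the job in, once; it reports no verdict.
The state is a dict: "time": time; "qpos": joint angles; "qvel": joint speeds; "joint_efforts": joint torques, N m; "tool_pos": TCP position; "tool_rot": TCP orientation; "contact_force": force on the tool from outside, world axes, zero at the start; "torque": the same for the moment, N m; "opening": finger opening in m.
Only numpy, scipy, OpenCV 4.12 (cv2) and the standard library are available. Lean on these libraries where they do the work, as an engineer would, in place of code of your own. Each camera call takes 0.05 s, during which the arm holds its last target. There are 200 camera calls.

## Working session

There is one attempt and no reset: what is moved stays moved. The work goes in short steps, Python scripts to look and compute and a tool call to move; the robot and the scene stay as the last step left them, time stands still between calls to the robot, and variables do not carry over. Pictures are saved under pics/ and viewed, about 8 in all and at most 12, crops included, and the job is handed in when it is done.

Besides the shell and the picture viewer there is one more tool, called after "Emit:" as name(argument=value, ...) on one line, values as JSON. apply_moves: Moves the arm, as the interface text tells. Its arguments: {"type":"object","properties":{"plan":{"type":"array","items":{"type":"array","items":{"type":"number"}}},"squeeze":{"type":"number"}},"required":["plan"]}

```bash
mkdir -p pics; ls
python3 - <<'E'
from cell import robot,cams
import cv2,numpy as np
s=robot.observe();print({k:np.round(v,3).tolist() for k,v in s.items()})
for n in("top","side"):
    im=cams.read_camera(n);cv2.imwrite(f"pics/{n}0.png",im)
    c=cams.calibration(n);print(n,{k:np.round(v,4).tolist() if not isinstance(v,str) else v for k,v in c.items()})
E
```

```text
pics
{'time': 0.0, 'qpos': [0.965, 0.343, 1.525, 0.0, 1.275, -0.146], 'qvel': [0.001, 0.001, 0.002, -0.001, 0.0, 0.001], 'joint_efforts': [0.001, -43.125, -24.422, 0.072, 0.056, -0.0], 'tool_pos': [0.233, 0.47, 0.237], 'tool_rot': [-1.572, 0.0, -0.46], 'contact_force': [0.125, -0.871, 0.152], 'torque': [-0.044, -0.008, 0.004], 'opening': 0.092}
top {'fx': 413.4039, 'fy': 413.4039, 'cx': 328.6879, 'cy': 201.4334, 'extrinsics': [[0.0124, -0.9999, 0.006, -0.01], [0.9811, 0.0133, 0.1933, -0.5969], [-0.1933, 0.0035, 0.9811, -1.4458], [0.0, 0.0, 0.0, 1.0]]}
side {'fx': 459.514, 'fy': 459.514, 'cx': 313.7996, 'cy': 202.1162, 'extrinsics': [[-0.9091, -0.4165, -0.0019, 0.522], [0.2147, -0.4725, 0.8548, -0.2991], [-0.3569, 0.7767, 0.519, -1.1349], [0.0, 0.0, 0.0, 1.0]]}
```

View pics/top0.png

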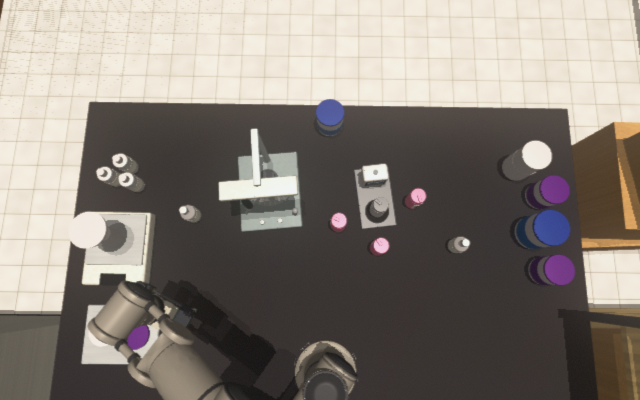

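View pics/side0.png

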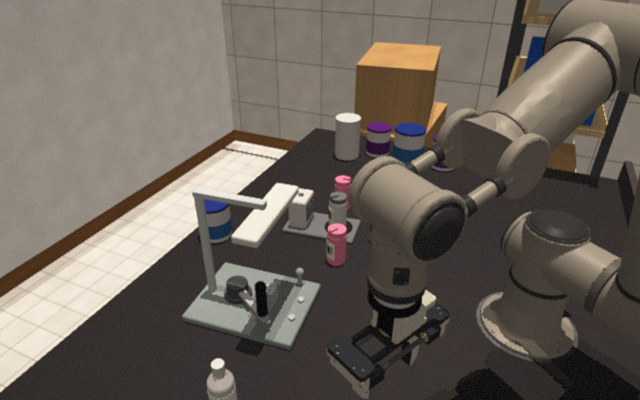

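The top view shows the reader at about (375,197) with the jar at (379,208), three pink decoys around it, and the console at about (270,190) with its lamp. The side view shows the lever's black grip at (262,300), the ball pin at (300,275) and the studs at (300,300) and (291,317). Next I'll enlarge both areas.

```bash
cat > h.py <<'E'
import numpy as np,cv2
from cell import robot,cams
def cal(n):
    c=cams.calibration(n);return c,np.array(c["extrinsics"])
def ray(n,u,v):
    c,E=cal(n);d=np.array([(u-c["cx"])/c["fx"],-(v-c["cy"])/c["fy"],-1.]);R=E[:3,:3]
    return -R.T@E[:3,3],R.T@d
def onz(n,u,v,z):
    o,d=ray(n,u,v);return o+d*(z-o[2])/d[2]
def proj(n,p):
    c,E=cal(n);q=E[:3,:3]@np.array(p)+E[:3,3];return np.array([c["cx"]+c["fx"]*q[0]/-q[2],c["cy"]-c["fy"]*q[1]/-q[2]])
def tri(a,b):
    (o1,d1),(o2,d2)=ray("top",*a),ray("side",*b)
    t=np.linalg.lstsq(np.c_[d1,-d2],o2-o1,rcond=None)[0];p,q=o1+t[0]*d1,o2+t[1]*d2
    return (p+q)/2,np.linalg.norm(p-q)
E
python3 - <<'E'
import cv2,numpy as np
t=cv2.imread("pics/top0.png");s=cv2.imread("pics/side0.png")
f=lambda im,x,y,w,h,k:cv2.resize(im[y:y+h,x:x+w],None,fx=k,fy=k,interpolation=cv2.INTER_CUBIC)
a=np.hstack([f(t,350,155,80,100,5)[:500],f(t,230,150,80,100,5)[:500]])
cv2.imwrite("pics/c1.png",a)
b=np.hstack([f(s,180,255,150,100,4)[:400],f(s,310,180,50,100,4)]);cv2.imwrite("pics/c2.png",b)
E
```

```text
(no output)
```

View pics/c1.png

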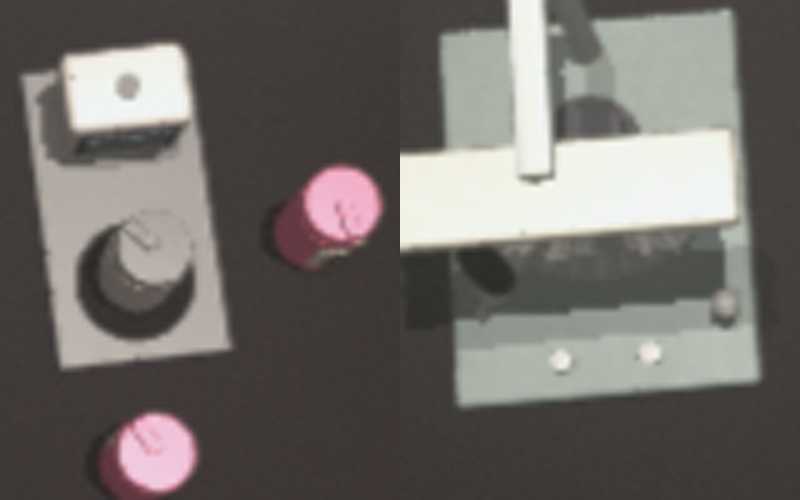

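View pics/c2.png

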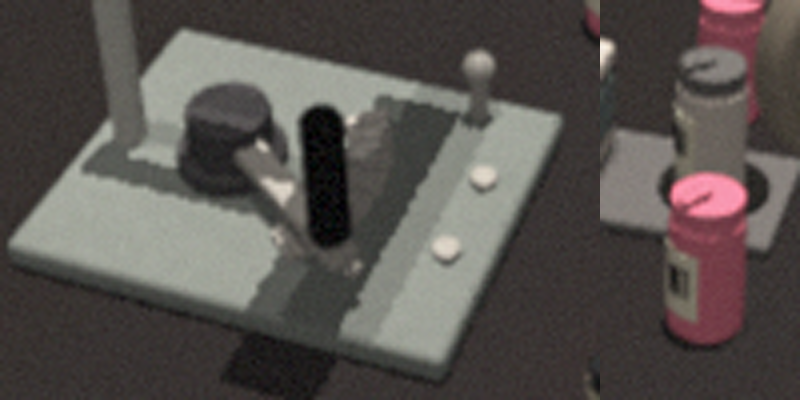

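The mark pin is the rightmost one, on the -y side, so the target notch is +0.60. The jar's bar points up-left in the top view. Now the measurements.

Run:
```python
from h import *
T=lambda u,v,x0,y0,k:(x0+(u+.5)/k-.5,y0+(v+.5)/k-.5)
r=lambda a:np.round(a,4)
R1=lambda u,v:T(u,v,350,155,5); C1=lambda u,v:T(u-400,v,230,150,5); S1=lambda u,v:T(u,v,180,255,4); S2=lambda u,v:T(u-600,v,310,180,4)
print("plate",[r(onz("top",*R1(u,v),.012))[:2] for u,v in[(22,75),(62,368),(232,348)]])
P=[onz("top",*R1(u,v),.012)[:2] for u,v in[(22,75),(62,368),(232,348)]]
print("blk",[r(onz("top",*R1(u,v),.110))[:2] for u,v in[(62,58),(185,45),(190,120),(73,130)]])
C=[onz("top",*C1(u,v),.02)[:2] for u,v in[(440,35),(735,10),(762,380),(458,407)]]
print("cons",[r(c) for c in C])
print("pin",r(onz("top",*C1(725,307),.06)),"tri",tri(C1(725,307),S1(478,68)))
print("studs",[r(onz("top",*C1(u,v),.027)) for u,v in[(560,360),(650,352)]])
a=P[0]-P[1];b=P[2]-P[1];print("reader len",np.linalg.norm(a),np.linalg.norm(b),np.degrees([np.arctan2(*a[::-1]),np.arctan2(*b[::-1])]))
for i in range(4):
    d=C[(i+1)%4]-C[i];print("con edge",np.linalg.norm(d),np.degrees(np.arctan2(d[1],d[0])))
print("lid",onz("top",*R1(157,247),.128),"tri",tri(R1(157,247),S2(714,66)))
t=cv2.imread("pics/top0.png")
cv2.imwrite("pics/jar.png",cv2.resize(t[185:230,360:400],None,fx=12,fy=12,interpolation=cv2.INTER_CUBIC))
```

```text
plate [array([ 0.731 , -0.0973]), array([ 0.5066, -0.1271]), array([ 0.5232, -0.2535])]
blk [array([ 0.7166, -0.1194]), array([ 0.7275, -0.2075]), array([ 0.6722, -0.2103]), array([ 0.6638, -0.1271])]
cons [array([0.7738, 0.3467]), array([0.7969, 0.1227]), array([0.5123, 0.095 ]), array([0.4893, 0.3179])]
pin [0.5597 0.1206 0.06  ] tri (array([0.56024568, 0.12076397, 0.06175061]), np.float64(0.0018277170846869664))
studs [array([0.5242, 0.2434, 0.027 ]), array([0.531 , 0.1775, 0.027 ])]
reader len 0.22637829310226726 0.12752290049997428 [  7.56234727 -82.50817439]
con edge 0.22523674610891878 -84.11304199808167
con edge 0.28595082117035914 -174.43774999229387
con edge 0.22408266185534095 95.87914948900203
con edge 0.28591607073366354 5.793483870894805
lid [ 0.57659162 -0.18329916  0.128     ] tri (array([ 0.57639138, -0.18384727,  0.12528988]), np.float64(0.001475168548454708))
```

View pics/jar.png

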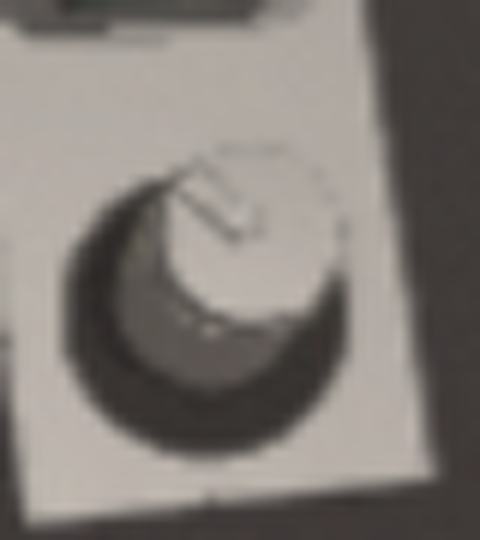

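```bash
cat >> h.py <<'E'
from scipy.spatial.transform import Rotation as Ro
def to(p,rpy=None):
    s=robot.observe();R=Ro.from_euler("xyz",s["tool_rot"]);d=R.inv().apply(np.array(p)-s["tool_pos"])
    w=np.zeros(3) if rpy is None else (R.inv()*Ro.from_euler("xyz",rpy)).as_rotvec(degrees=True)
    print("t %.2f pos"%s["time"],np.round(s["tool_pos"],4),"rot",np.round(s["tool_rot"],3),"F",np.round(s["contact_force"],1),"op %.4f"%s["opening"],"\n shift",np.round(d,4),"turn",np.round(w,1))
E
python3 - <<'E'
from h import *
T=lambda u,v,x0,y0,k:(x0+(u+.5)/k-.5,y0+(v+.5)/k-.5)
R1=lambda u,v:T(u,v,350,155,5); C1=lambda u,v:T(u-400,v,230,150,5); S1=lambda u,v:T(u,v,180,255,4); S2=lambda u,v:T(u-600,v,310,180,4)
J=lambda u,v:T(u,v,360,185,12)
o=onz("top",*J(190,176),.135);i=onz("top",*J(252,229),.135);d=(o-i)[:2]
print("bar",o,i,np.linalg.norm(d),"angle",np.degrees(np.arctan2(d[1],d[0])))
for a,b in[((182,190),(240,240)),((200,162),(265,220))]:
    d=(onz("top",*J(*a),.135)-onz("top",*J(*b),.135))[:2];print(np.degrees(np.arctan2(d[1],d[0])))
L=[onz("top",*J(u,v),.016)[:2] for u,v in[(65,310),(348,320),(206,457)]];print("pad edges",L)
print("lid edges",[onz("top",*J(u,v),.128)[:2] for u,v in[(166,225),(343,225),(250,143),(255,320)]])
lab=S2(681,143);print("label side px",lab)
for a in range(30,70,5):
    c,s=np.cos(np.radians(a)),np.sin(np.radians(a));print(a,np.round(proj("side",[.5766+.028*c,-.183+.028*s,.066]),1),end=" ")
print("\ngrip top tri proj",proj("side",[.579,.286,.145]),S1(322,112),proj("side",[.579,.286,.052]),S1(330,240))
print("lamp",[onz("top",*C1(u,v),.305)[:2] for u,v in[(400,248),(737,220),(735,130),(400,152)]])
print("pinks",[onz("top",u,v,.112)[:2] for u,v in[(417,197),(380,246),(339,222)]])
to([.577,-.183,.237])
E
```

```text
bar [ 0.59183916 -0.16312611  0.135     ] [ 0.57654033 -0.1808058   0.135     ] 0.023380029775489294 angle 49.12926638823042
48.90785373448792
47.854632162312335
pad edges [array([ 0.5731209 , -0.13799683]), array([ 0.57115096, -0.22595099]), array([ 0.52760531, -0.1813719 ])]
lid edges [array([ 0.57873276, -0.15688602]), array([ 0.57942662, -0.20804399]), array([ 0.60326431, -0.18144642]), array([ 0.55123842, -0.18227364])]
label side px (329.875, 215.375)
30 [328.4 212.9] 35 [328.6 213.3] 40 [328.8 213.7] 45 [329.  214.1] 50 [329.3 214.5] 55 [329.7 214.8] 60 [330.2 215.2] 65 [330.7 215.5] 
grip top tri proj [259.33884653 283.95851897] (260.125, 282.625) [261.81967778 313.78099651] (262.125, 314.625)
lamp [array([0.5511293 , 0.29885112]), array([0.57127313, 0.09529834]), array([0.627704  , 0.09806085]), array([0.61096675, 0.30236383])]
pinks [array([ 0.60646028, -0.31245139]), array([ 0.43270424, -0.18020992]), array([ 0.51405099, -0.03871455])]
t 0.10 pos [0.2328 0.4702 0.2371] rot [-1.572  0.    -0.46 ] F [ 0.7 -0.4 -0.9] op 0.0914 
 shift [ 0.5984  0.0006 -0.4326] turn [0. 0. 0.]
```

Emit:
apply_moves(plan=[[0.04,0,-0.029,0,0,0,-1],[0.08,0,-0.058,0,0,0,-1],[0.12,0,-0.087,0,0,0,-1],[0.16,0,-0.115,0,0,0,-1],[0.2,0,-0.144,0,0,0,-1]])

```text
time: 0.72
tool_pos: [0.3487, 0.2512, 0.2376]
tool_rot: [-1.571, 0.0, -0.46]
contact_force: [0.7, -0.2, -0.2]
opening: 0.0919
```

Emit:
apply_moves(plan=[[0.04,0,-0.029,0,0,0,-1],[0.08,0,-0.058,0,0,0,-1],[0.12,0,-0.087,0,0,0,-1],[0.16,0,-0.115,0,0,0,-1],[0.2,0,-0.144,0,0,0,-1]])

```text
time: 1.35
tool_pos: [0.4641, 0.0334, 0.2375]
tool_rot: [-1.571, 0.0, -0.46]
contact_force: [-0.5, 1.3, -0.3]
opening: 0.0921
```

Emit:
apply_moves(plan=[[0.04,0,-0.029,0,0,0,-1],[0.08,0,-0.058,0,0,0,-1],[0.12,0,-0.087,0,0,0,-1],[0.16,0,-0.115,0,0,0,-1],[0.2,0,-0.144,0,0,0,-1]])

```text
time: 1.98
tool_pos: [0.5794, -0.1843, 0.2372]
tool_rot: [-1.571, 0.001, -0.46]
contact_force: [0.2, -0.7, 0.9]
opening: 0.0919
```

Emit:
apply_moves(plan=[[-0.003,0.04,0.001,0,0,0,-1],[-0.003,0.08,0.001,0,0,0,-1],[-0.003,0.11,0.001,0,0,0,-1],[-0.003,0.13,0.001,0,0,0,-1],[-0.003,0.143,0.001,0,0,0,-1]], squeeze=12)

```text
time: 2.6
tool_pos: [0.5761, -0.1804, 0.0932]
tool_rot: [-1.571, 0.002, -0.46]
contact_force: [-0.2, -0.3, 0.4]
opening: 0.0919
```

Emit:
apply_moves(plan=[[0,0,0,0,0,0,0.1],[0,0,0,0,0,0,0.2],[0,0,0,0,0,0,0.3],[0,0,0,0,0,0,0.5],[0,0,0,0,0,0,1]])

```text
time: 3.22
tool_pos: [0.577, -0.1811, 0.0954]
tool_rot: [-1.571, -0.001, -0.46]
contact_force: [-0.9, -1.0, 3.2]
opening: 0.0554
```

Emit:
apply_moves(plan=[[0,0,0,0,0,0,1],[0,0,0,0,0,0,1],[0,0,0,0,0,0,1],[0,0,0,0,0,0,1],[0,0,0,0,0,0,1]])

```text
time: 3.85
tool_pos: [0.5771, -0.1811, 0.0954]
tool_rot: [-1.571, -0.001, -0.46]
contact_force: [-0.8, -2.6, 5.0]
opening: 0.0559
```

Emit:
apply_moves(plan=[[0,0,0,0,8,0,1],[0,0,0,0,17,0,1],[0,0,0,0,26,0,1],[0,0,0,0,35,0,1],[0,0,0,0,41,0,1]])

```text
time: 4.47
tool_pos: [0.5774, -0.1797, 0.0949]
tool_rot: [-1.569, 0.001, -1.179]
contact_force: [2.3, 2.9, 4.3]
opening: 0.0556
```

Emit:
apply_moves(plan=[[0,0,0,0,0,0,1],[0,0,0,0,0,0,1],[0,0,0,0,0,0,0.4],[0,0,0,0,0,0,0],[0,0,0,0,0,0,-1]])

```text
time: 5.1
tool_pos: [0.5759, -0.1809, 0.0941]
tool_rot: [-1.573, 0.001, -1.175]
contact_force: [-0.1, 0.3, 0.2]
opening: 0.0613
```

Emit:
apply_moves(plan=[[0,0,0,0,0,0,-1],[0,0,0,0,0,0,-1],[0,-0.03,0,0,0,0,-1],[0,-0.07,0,0,0,0,-1],[0,-0.12,0,0,0,0,-1]])

```text
time: 5.72
tool_pos: [0.5759, -0.1806, 0.2149]
tool_rot: [-1.573, 0.002, -1.176]
contact_force: [0.5, -0.7, 0.2]
opening: 0.0917
```

```bash
python3 -c "
from h import *
to([.43,.0,.25])"
```

```text
t 5.72 pos [ 0.5759 -0.1806  0.2149] rot [-1.573  0.002 -1.176] F [ 0.5 -0.7  0.2] op 0.0917 
 shift [-0.2229 -0.0345 -0.0652] turn [0. 0. 0.]
```

Back off so that the arm clears the top view, then look.

Emit:
apply_moves(plan=[[-0.04,-0.01,-0.01,0,0,0,-1],[-0.09,-0.02,-0.02,0,0,0,-1],[-0.14,-0.03,-0.04,0,0,0,-1],[-0.18,-0.035,-0.05,0,0,0,-1],[-0.22,-0.035,-0.065,0,0,0,-1]])

```text
time: 6.35
tool_pos: [0.4311, -0.0018, 0.2502]
tool_rot: [-1.57, -0.001, -1.175]
contact_force: [-0.8, -0.1, 0.4]
opening: 0.0916
```

Run:
```python
from h import *
t=cams.read_camera("top");s=cams.read_camera("side");cv2.imwrite("pics/top1.png",t);cv2.imwrite("pics/side1.png",s)
f=lambda im,x,y,w,h,k:cv2.resize(im[y:y+h,x:x+w],None,fx=k,fy=k,interpolation=cv2.INTER_CUBIC)
cv2.imwrite("pics/jar1.png",np.hstack([f(t,360,185,40,45,12),f(s,315,185,50,90,6)]))
```

```text
(no output)
```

View pics/jar1.png

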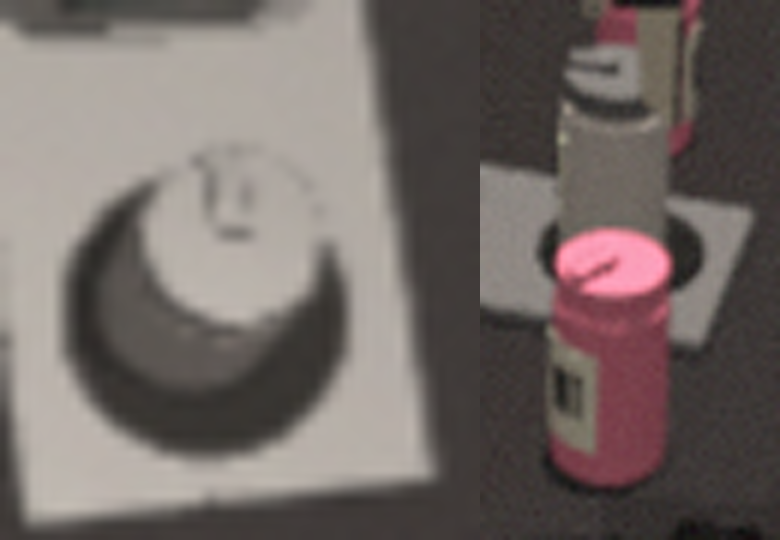

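The jar has turned, but it has shifted about 5 mm to the left. I'll average several frames to measure its offset and angle.

Run:
```python
from h import *
A={n:np.mean([cams.read_camera(n).astype(float) for _ in range(8)],0) for n in("top","side")}
np.savez("avg1.npz",**A)
def f(im,x,y,w,h,k):
    c=cv2.resize(im[y:y+h,x:x+w],None,fx=k,fy=k,interpolation=cv2.INTER_CUBIC).mean(2);lo,hi=np.percentile(c,[2,99.5]);return np.clip((c-lo)/(hi-lo)*255,0,255).astype(np.uint8)
cv2.imwrite("pics/jar2.png",np.hstack([f(A["top"],364,190,26,30,16),f(A["side"],322,188,20,30,16)]))
```

```text
(no output)
```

View pics/jar2.png

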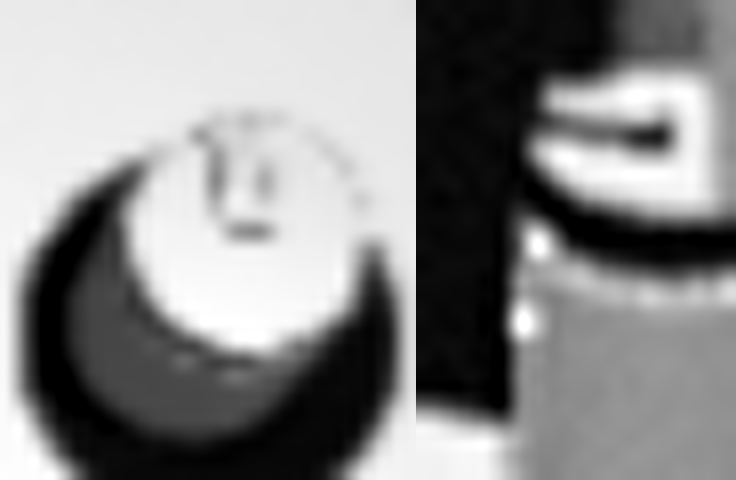

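Run:
```python
from h import *
A=np.load("avg1.npz")
ang=lambda a,b:(np.degrees(np.arctan2(*(a-b)[:2][::-1])),np.linalg.norm((a-b)[:2]))
up=lambda im,x,y,w,h,k:cv2.resize(im[y:y+h,x:x+w],None,fx=k,fy=k,interpolation=cv2.INTER_CUBIC).mean(2)
k=16;T=up(A["top"],364,190,26,30,k);S=up(A["side"],322,188,20,30,k)
def com(v,o):
    w=np.clip(np.percentile(v,70)-v,0,None);w[w<.4*w.max()]=0;return o+(w*np.arange(len(v))).sum()/w.sum()
px=lambda u,v,x,y:((u+.5)/k-.5+x,(v+.5)/k-.5+y)
for nm,rows,c in(("left",range(150,206,4),(190,240)),("right",range(165,200,4),(240,290))):
    pts=np.array([onz("top",*px(com(T[r,c[0]:c[1]],c[0]),r,364,190),.13)[:2] for r in rows])
    m=np.polyfit(pts[:,0],pts[:,1],1);print(nm,"deg",np.degrees(np.arctan(m[0])),"resid",np.std(np.polyval(m,pts[:,0])-pts[:,1]))
pts=np.array([onz("top",*px(c,com(T[215:255,c],215),364,190),.13)[:2] for c in range(236,268,4)])
m=np.polyfit(pts[:,1],pts[:,0],1);print("inner deg",-np.degrees(np.arctan(m[0])))
pts=np.array([onz("side",*px(c,com(S[105:160,c],105),322,188),.13)[:2] for c in range(140,235,6)])
m=np.polyfit(pts[:,0],pts[:,1],1);print("side deg",np.degrees(np.arctan(m[0])),np.ptp(pts,0))
# pad & jar base
print("lid c",onz("top",*px(247,232,364,190),.128),"inner end",onz("top",*px(250,233,364,190),.128))
P=[onz("top",*px(u,v,364,190),.016)[:2] for u,v in((20,330),(400,325))];print("pad LR",P)
print("jar base left/bottom",onz("top",*px(66,310,364,190),.016),onz("top",*px(190,437,364,190),.016))
# pad dark ellipse
g=A["top"].mean(2);m=(g<0.5*(np.percentile(g[190:230,364:366],50)+g[217:219,370:380].min())).astype(np.uint8)
print("g",g[222,366:392].round())
```

```text
left deg -2.787790230756381 resid 7.992519903850557e-05
right deg -1.0720536298800496 resid 6.432050662688822e-05
inner deg -0.035435211219895325
side deg 6.696913833655328 [0.01772916 0.00231883]
lid c [ 0.57638593 -0.17625541  0.128     ] inner end [ 0.57617427 -0.17690299  0.128     ]
pad LR [array([ 0.57393999, -0.13733996]), array([ 0.57631676, -0.22599265])]
jar base left/bottom [ 0.57881927 -0.14809361  0.016     ] [ 0.54923295 -0.1767461   0.016     ]
g [181. 180. 180. 179. 177. 171. 147. 106.  91.  80.  77.  76.  78.  86.
  94. 120. 159. 171. 175. 177. 176. 176. 176. 176. 175. 175.]
```

Run:
```python
from h import *
S2=lambda u,v:(310+(u-600+.5)/4-.5,180+(v+.5)/4-.5)
a,b=onz("side",*S2(690,76),.13),onz("side",*S2(716,63),.13);print("init side bar deg",np.degrees(np.arctan2(*(a-b)[:2][::-1])))
to([.575,-.176,.24],[-1.5708,0,.131])
```

```text
init side bar deg 67.87792395431546
t 7.25 pos [ 0.432  -0.0027  0.2497] rot [-1.571  0.    -1.175] F [ 0.7 -0.8 -0.1] op 0.0922 
 shift [0.215  0.0097 0.0652] turn [ -0.  -74.9  -0. ]
```

Emit:
apply_moves(plan=[[0.04,0.002,0.013,0,0,0,-1],[0.09,0.004,0.026,0,0,0,-1],[0.14,0.006,0.039,0,0,0,-1],[0.19,0.008,0.052,0,0,0,-1],[0.2155,0.01,0.065,0,0,0,-1]])

```text
time: 7.88
tool_pos: [0.5759, -0.1788, 0.2391]
tool_rot: [-1.571, -0.0, -1.177]
contact_force: [0.4, -0.4, -0.4]
opening: 0.0914
```

Emit:
apply_moves(plan=[[0,0.04,0,0,0,0,-1],[0,0.08,0,0,0,0,-1],[0,0.11,0,0,0,0,-1],[0,0.13,0,0,0,0,-1],[0,0.137,0,0,0,0,-1]])

```text
time: 8.5
tool_pos: [0.5744, -0.1762, 0.1013]
tool_rot: [-1.572, 0.002, -1.175]
contact_force: [-0.5, 0.3, 0.3]
opening: 0.0916
```

Emit:
apply_moves(plan=[[0,0,0,0,0,0,0.1],[0,0,0,0,0,0,0.2],[0,0,0,0,0,0,0.3],[0,0,0,0,0,0,0.5],[0,0,0,0,0,0,1]])

```text
time: 9.12
tool_pos: [0.5751, -0.1767, 0.1032]
tool_rot: [-1.57, -0.001, -1.175]
contact_force: [-0.2, -0.4, 2.6]
opening: 0.0552
```

Emit:
apply_moves(plan=[[0,0,0,0,0,0,1],[0,0,0,0,0,0,1],[0,0,0,0,-10,0,1],[0,0,0,0,-20,0,1],[0,0,0,0,-30,0,1]])

```text
time: 9.75
tool_pos: [0.5763, -0.1765, 0.1032]
tool_rot: [-1.569, -0.003, -0.646]
contact_force: [2.9, 1.0, 2.8]
opening: 0.0548
```

Emit:
apply_moves(plan=[[0,0,0,0,-10,0,1],[0,0,0,0,-20,0,1],[0,0,0,0,-30,0,1],[0,0,0,0,-40,0,1],[0,0,0,0,-50,0,1]])

```text
time: 10.38
tool_pos: [0.5759, -0.1757, 0.1032]
tool_rot: [-1.57, -0.003, 0.226]
contact_force: [1.8, 3.6, 5.7]
opening: 0.0552
```

Emit:
apply_moves(plan=[[0,0,0,0,-10,0,1],[0,0,0,0,-20,0,1],[0,0,0,0,-23,0,1],[0,0,0,0,-23,0,1],[0,0,0,0,-23,0,1]])

```text
time: 11.0
tool_pos: [0.5755, -0.1756, 0.1032]
tool_rot: [-1.57, -0.002, 0.622]
contact_force: [0.8, 3.9, 5.2]
opening: 0.0551
```

Run:
```python
from h import *
to([.575,-.176,.1])
A={n:np.mean([cams.read_camera(n).astype(float) for _ in range(8)],0) for n in("side",)}
np.savez("avg2.npz",**A)
cv2.imwrite("pics/lab.png",cv2.resize(np.clip(A["side"][170:245,300:375],0,255).astype(np.uint8),None,fx=8,fy=8,interpolation=cv2.INTER_CUBIC))
```

```text
t 11.00 pos [ 0.5755 -0.1756  0.1032] rot [-1.57  -0.002  0.622] F [0.8 3.9 5.2] op 0.0551 
 shift [-0.0006  0.0032 -0.0001] turn [0. 0. 0.]
```

View pics/lab.png

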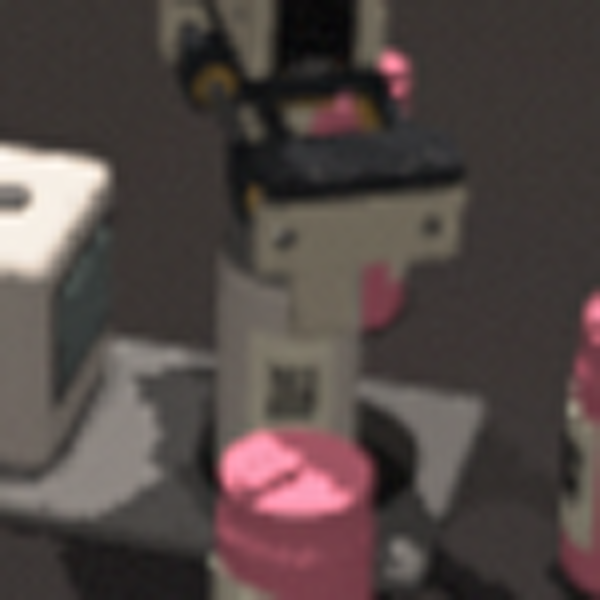

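The label now faces the side camera: its edges are at crop columns 250 and 333, and the jar's at 216 and 358. I'll measure that numerically.

Run:
```python
from h import *
from scipy.optimize import brentq
A=np.load("avg2.npz")["side"]
o,_=ray("side",0,0);print("cam",o)
for v in(213,215,217,219,221):
    print(v,A[v,324:348].mean(1).round().astype(int), (A[v,324:348,2]-A[v,324:348,0]).round().astype(int))
ax=[proj("side",[.576,-.176,z])[0] for z in(.04,.066,.09)];print("axis u",ax)
f=lambda a,z=.066:proj("side",[.576+.028*np.cos(a),-.176+.028*np.sin(a),z])
for a in range(70,160,10):print(a,f(np.radians(a)).round(2),end=" ")
print([min(f(np.radians(a))[0] for a in range(360)),max(f(np.radians(a))[0] for a in range(360))])
```

```text
cam [0.13374638 0.95754344 0.8456327 ]
213 [ 71  66  63  83  94  98  99 110 114 115 117 118 117 116 115 116 116 110
 102  99  88  67  55  57] [ 7  6  7 11 14 13 14 19 20 20 21 20 21 21 22 20 20 18 15 13 10  9  7  8]
215 [ 96  95  95  93  96  98 100 110 114 100  95 102 102 106 103 104 111 108
 102  97  86  66  56  56] [ 6  7  8 12 13 13 14 19 20 18 18 19 18 19 18 20 18 18 14 13 12 10  8  9]
217 [ 64  61  61  84  96  97 100 110 113  97  66  61  65  81  73  83 106 107
 101  96  89  89  83  78] [ 5  5  5 12 12 13 15 19 20 16 11  9 10 14 12 14 18 16 15 14 12  9  8  8]
219 [ 74  69  64  86  95  98 102 111 115  93  71  64  63  65  52  79 106 107
 101  97  93  97 105 114] [ 5  4  7 11 13 13 15 20 20 17 12 12 11 10  9 14 20 16 14 13 11  7  8  9]
221 [ 73  59  57  83  95  98 103 112 113  81  63  66  66  65  68  94 111 107
  99  95  68  44  39  54] [ 4  5  6 11 13 13 14 20 20 13 10 11 10  9 10 15 18 16 14 13  8  6  4  6]
axis u [np.float64(336.393615452506), np.float64(336.58915216080544), np.float64(336.7729220502467)]
70 [330.52 217.01] 80 [331.77 217.56] 90 [333.17 217.98] 100 [334.67 218.27] 110 [336.24 218.41] 120 [337.82 218.4 ] 130 [339.36 218.24] 140 [340.82 217.94] 150 [342.14 217.5 ] [np.float64(327.66886229130586), np.float64(345.5222764528619)]
```

Emit:
apply_moves(plan=[[-0.001,0,-0.0005,0,8,0,1],[-0.002,0,-0.001,0,18,0,1],[-0.003,0,-0.0015,0,28,0,1],[-0.0045,0,-0.002,0,38,0,1],[-0.0056,0,-0.0027,0,48,0,1]])

```text
time: 12.02
tool_pos: [0.5721, -0.181, 0.1029]
tool_rot: [-1.569, 0.0, -0.221]
contact_force: [-1.3, 2.2, 4.6]
opening: 0.0549
```

Emit:
apply_moves(plan=[[0,0,0,0,10,0,1],[0,0,0,0,20,0,1],[0,0,0,0,30,0,1],[0,0,0,0,40,0,1],[0,0,0,0,50,0,1]])

```text
time: 12.65
tool_pos: [0.5728, -0.1813, 0.103]
tool_rot: [-1.569, -0.0, -1.094]
contact_force: [1.5, 1.2, 3.0]
opening: 0.0556
```

Emit:
apply_moves(plan=[[0,0,0,0,6,0,1],[0,0,0,0,9.3,0,1],[0,0,0,0,9.3,0,1],[0,0,0,0,9.3,0,1],[0,0,0,0,9.3,0,1]])

```text
time: 13.28
tool_pos: [0.5725, -0.1819, 0.1029]
tool_rot: [-1.57, -0.0, -1.25]
contact_force: [2.6, 2.4, 3.9]
opening: 0.0554
```

Emit:
apply_moves(plan=[[0,0,0,0,0,0,0.3],[0,0,0,0,0,0,0.2],[0,0,0,0,0,0,0],[0,0,0,0,0,0,-0.5],[0,0,0,0,0,0,-1]])

```text
time: 13.9
tool_pos: [0.5708, -0.182, 0.1018]
tool_rot: [-1.573, 0.001, -1.25]
contact_force: [0.4, -0.7, -0.2]
opening: 0.0705
```

Emit:
apply_moves(plan=[[0,0,0,0,0,0,-1],[0,-0.02,0,0,0,0,-1],[0,-0.05,0,0,0,0,-1],[0,-0.09,0,0,0,0,-1],[0,-0.13,0,0,0,0,-1]])

```text
time: 14.52
tool_pos: [0.5715, -0.182, 0.2335]
tool_rot: [-1.572, 0.001, -1.251]
contact_force: [0.6, 0.7, -1.2]
opening: 0.0918
```

Emit:
apply_moves(plan=[[-0.04,-0.01,-0.01,0,0,0,-1],[-0.09,-0.02,-0.02,0,0,0,-1],[-0.14,-0.03,-0.04,0,0,0,-1],[-0.18,-0.035,-0.05,0,0,0,-1],[-0.22,-0.035,-0.065,0,0,0,-1]])

```text
time: 15.15
tool_pos: [0.4401, 0.0073, 0.2681]
tool_rot: [-1.57, -0.0, -1.25]
contact_force: [0.3, 0.2, 0.2]
opening: 0.0918
```

Run:
```python
from h import *
to([.431,-.002,.25])
A={n:np.mean([cams.read_camera(n).astype(float) for _ in range(8)],0) for n in("top","side")}
np.savez("avg3.npz",**A)
def f(im,x,y,w,h,k):return np.clip(cv2.resize(im[y:y+h,x:x+w],None,fx=k,fy=k,interpolation=cv2.INTER_CUBIC)*1.2,0,255).astype(np.uint8)
cv2.imwrite("pics/jar3.png",np.hstack([f(A["top"],362,188,32,37,16),f(A["side"],322,188,16,37,16)]))
```

```text
t 15.15 pos [0.4401 0.0073 0.2681] rot [-1.57 -0.   -1.25] F [0.3 0.2 0.2] op 0.0918 
 shift [ 0.006   0.0181 -0.0116] turn [0. 0. 0.]
```

View pics/jar3.png

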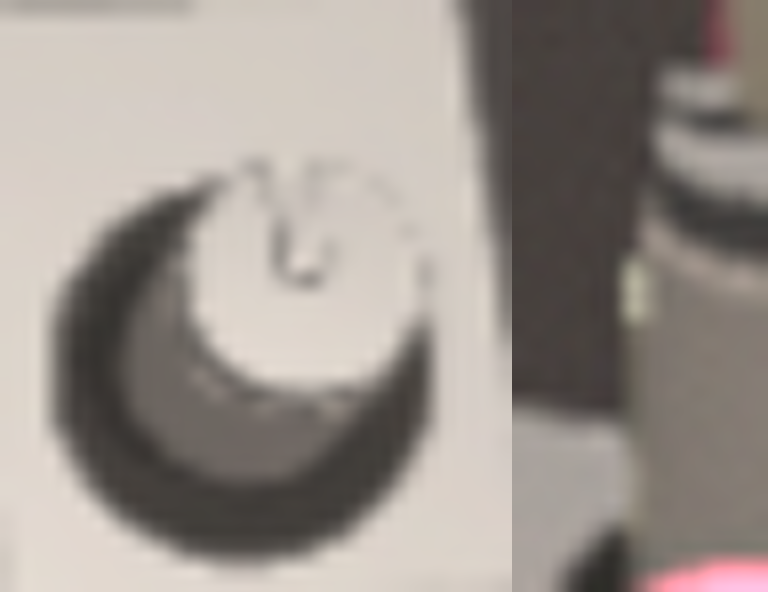

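The top view shows the jar centred on the pad: pad centre about (242,371) and jar base centre about (241,367), so 1.3 mm or less off, with the bar pointing at the block. The jar is done. Next is the lever, starting with a tilted pre-grasp.

```bash
cat >> h.py <<'E'
H=np.array([.689,.2255])
def grip(th,r=.125,az=5.8):
    a=np.radians(az);R=np.array([[np.cos(a),-np.sin(a)],[np.sin(a),np.cos(a)]])
    return H+R@(-r*np.array([np.cos(th),np.sin(th)]))
def tilt(az,t):
    a,t=np.radians([az,t]);y=np.array([np.cos(a)*np.sin(t),np.sin(a)*np.sin(t),-np.cos(t)]);z=np.array([-np.sin(a),np.cos(a),0])
    return Ro.from_matrix(np.c_[np.cross(y,z),y,z]),y
E
python3 - <<'E'
from h import *
R,y=tilt(5.8,38);rpy=R.as_euler("xyz");g=np.r_[grip(-.6),.11];print("grip",g,"end",grip(.6),"pin",grip(.6,.165),"rpy",rpy)
to(g+.008*y-.12*y,rpy)
print("bottleL",onz("top",190,213,.06),"side px",proj("side",onz("top",190,213,.06)))
E
```

```text
grip [0.57922861 0.28529332 0.11      ] end [0.59349377 0.14485534] pin [0.56293178 0.11904905] rpy [-1.57079633 -0.66322512  0.1012291 ]
t 15.95 pos [0.4411 0.0062 0.2677] rot [-1.571  0.    -1.251] F [ 0.3  0.6 -0.7] op 0.0920 
 shift [-0.2364  0.0694  0.1516] turn [ 25.6 -74.4 -32. ]
bottleL [0.54727672 0.49745051 0.06      ] side px [221.75577072 386.05764366]
```

Emit:
apply_moves(plan=[[-0.028,0.008,0.018,3.0,-8.9,-3.8,-1],[-0.056,0.016,0.036,6.1,-17.8,-7.7,-1],[-0.085,0.025,0.055,9.2,-26.8,-11.5,-1],[-0.113,0.033,0.073,12.3,-35.7,-15.4,-1],[-0.142,0.042,0.091,15.4,-44.6,-19.2,-1]])

```text
time: 16.58
tool_pos: [0.4829, 0.1712, 0.2258]
tool_rot: [-1.448, -0.404, -0.48]
contact_force: [-0.1, -0.8, 0.4]
opening: 0.0922
```

Run:
```python
from h import *
R,y=tilt(5.8,38);rpy=R.as_euler("xyz");g=np.r_[grip(-.6),.11]
to(g+.008*y-.12*y,rpy);print(robot.observe()["qpos"])
```

```text
t 16.57 pos [0.4829 0.1712 0.2258] rot [-1.448 -0.404 -0.48 ] F [-0.1 -0.8  0.4] op 0.0922 
 shift [-0.0336  0.0288  0.1051] turn [ 10.1 -29.5 -12.6]
[ 0.30486998  0.16831835  1.88057018 -0.28569963  0.73434142 -0.63341546]
```

Emit:
apply_moves(plan=[[-0.009,0.007,0.026,2.5,-7.4,-3.2,-1],[-0.017,0.014,0.052,5,-14.7,-6.3,-1],[-0.025,0.021,0.079,7.6,-22,-9.5,-1],[-0.0336,0.0288,0.105,10.1,-29.5,-12.6,-1],[-0.0336,0.0288,0.105,10.1,-29.5,-12.6,-1]])

```text
time: 17.2
tool_pos: [0.5102, 0.2772, 0.1969]
tool_rot: [-1.571, -0.658, 0.097]
contact_force: [-0.3, -0.6, 0.2]
opening: 0.0919
```

Run:
```python
from h import *
R,y=tilt(5.8,38);rpy=R.as_euler("xyz");g=np.r_[grip(-.6),.11]
to(g+.008*y,rpy);print(robot.observe()["qpos"])
s=cams.read_camera("side");t=cams.read_camera("top");f=lambda im,x,y,w,h,k:cv2.resize(im[y:y+h,x:x+w],None,fx=k,fy=k,interpolation=cv2.INTER_CUBIC)
cv2.imwrite("pics/l1.png",np.hstack([f(s,170,170,200,180,2.5),f(t,230,140,100,150,3)]))
```

```text
t 17.20 pos [0.5102 0.2772 0.1969] rot [-1.571 -0.658  0.097] F [-0.3 -0.6  0.2] op 0.0919 
 shift [0.0018 0.1192 0.0014] turn [ 0.1 -0.2 -0.3]
[ 0.49001621  0.27347737  1.96117324 -0.70600736  0.36933479 -0.58217301]
```

View pics/l1.png

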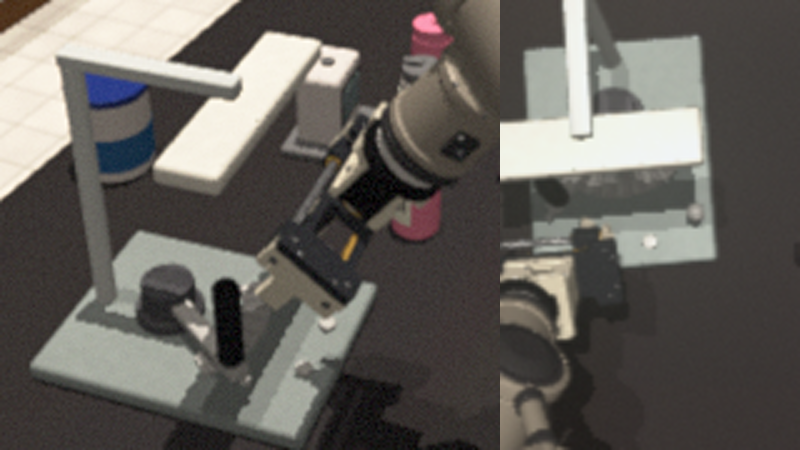

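The gripper is lined up in front of the grip and clear of the lamp. Advancing.

Emit:
apply_moves(plan=[[0,0.03,0,0,0,0,-1],[0.001,0.055,0.001,0,0,0,-1],[0.001,0.08,0.001,0,0,0,-1],[0.002,0.1,0.001,0,0,0,-1],[0.002,0.119,0.001,0,0,0,-1]], squeeze=15)

```text
time: 17.92
tool_pos: [0.587, 0.2924, 0.1133]
tool_rot: [-1.591, -0.652, 0.091]
contact_force: [-0.1, -0.2, 0.9]
opening: 0.0921
```

Run:
```python
from h import *
R,y=tilt(5.8,38);rpy=R.as_euler("xyz");g=np.r_[grip(-.6),.11]
to(g+.008*y,rpy);print(robot.observe()["qpos"])
```

```text
t 17.93 pos [0.587  0.2924 0.1133] rot [-1.591 -0.652  0.091] F [-0.1 -0.2  0.9] op 0.0921 
 shift [-0.0086  0.0057 -0.0062] turn [ 1.5 -0.5 -0.6]
[ 0.45571527  0.52181985  1.84761805 -0.99297821  0.28450156 -0.30044609]
```

Joints 4 and 5 are at their limits with this approach azimuth. I'll swing the tool about the grip to an azimuth nearer the arm's.

Run:
```python
from h import *
R,y=tilt(20,36);rpy=R.as_euler("xyz");g=np.r_[grip(-.6),.112]
to(g+.008*y,rpy)
```

```text
t 17.93 pos [0.587  0.2924 0.1133] rot [-1.591 -0.652  0.091] F [-0.1 -0.2  0.9] op 0.0921 
 shift [-0.0078  0.004  -0.0051] turn [ 10.  -11.9   1.2]
```

Emit:
apply_moves(plan=[[-0.002,0.001,-0.001,2.5,-3,0.3,-1],[-0.004,0.002,-0.002,5,-6,0.6,-1],[-0.006,0.003,-0.004,7.5,-9,0.9,-1],[-0.0078,0.004,-0.005,10,-11.9,1.2,-1],[-0.0078,0.004,-0.005,10,-11.9,1.2,-1]])

```text
time: 18.55
tool_pos: [0.5951, 0.2933, 0.1324]
tool_rot: [-1.569, -0.577, 0.351]
contact_force: [1.0, 0.1, -0.1]
opening: 0.0917
```

Run:
```python
from h import *
R,y=tilt(20,36);rpy=R.as_euler("xyz");g=np.r_[grip(-.6),.112]
to(g+.008*y,rpy);print(robot.observe()["qpos"])
```

```text
t 18.55 pos [0.5951 0.2933 0.1324] rot [-1.569 -0.577  0.351] F [ 1.   0.1 -0.1] op 0.0917 
 shift [-0.0255  0.0154 -0.0021] turn [-0.2  0.1 -2.9]
[ 0.33851798  0.47897711  1.80070502  0.03050821  0.28479254 -1.61072858]
```

Run:
```python
from h import *
for az in(20,24):
    R,y=tilt(az,30);rpy=R.as_euler("xyz");g=np.r_[grip(-.6),.108]
    to(g+.008*y,rpy)
```

```text
t 18.55 pos [0.5951 0.2933 0.1324] rot [-1.569 -0.577  0.351] F [ 1.   0.1 -0.1] op 0.0917 
 shift [-0.0286  0.0188 -0.0021] turn [-0.2  0.1  3.1]
t 18.55 pos [0.5951 0.2933 0.1324] rot [-1.569 -0.577  0.351] F [ 1.   0.1 -0.1] op 0.0917 
 shift [-0.0286  0.0188 -0.0018] turn [ 1.9 -3.3  3.1]
```

Emit:
apply_moves(plan=[[-0.007,0.005,0,0.5,-0.8,0.8,-1],[-0.014,0.01,-0.001,1,-1.7,1.6,-1],[-0.021,0.014,-0.001,1.5,-2.5,2.4,-1],[-0.0286,0.0188,-0.002,1.9,-3.3,3.1,-1],[-0.0286,0.0188,-0.002,1.9,-3.3,3.1,-1]])

```text
time: 19.18
tool_pos: [0.5826, 0.2867, 0.1002]
tool_rot: [-1.572, -0.522, 0.418]
contact_force: [0.0, 0.2, 0.8]
opening: 0.0917
```

Run:
```python
from h import *
R,y=tilt(24,30);rpy=R.as_euler("xyz");g=np.r_[grip(-.6),.108]
to(g+.008*y,rpy);print(robot.observe()["qpos"])
s=cams.read_camera("side");t=cams.read_camera("top");f=lambda im,x,y,w,h,k:cv2.resize(im[y:y+h,x:x+w],None,fx=k,fy=k,interpolation=cv2.INTER_CUBIC)
cv2.imwrite("pics/l2.png",np.hstack([f(s,170,170,200,180,2.5),f(t,230,140,100,150,3)]))
```

```text
t 19.18 pos [0.5826 0.2867 0.1002] rot [-1.572 -0.522  0.418] F [0.  0.2 0.8] op 0.0917 
 shift [ 0.0007 -0.0005  0.0001] turn [ 0.1 -0.1 -0.1]
[ 0.3157212   0.51526029  1.82274349  0.17542914  0.28785098 -1.82746375]
```

View pics/l2.png

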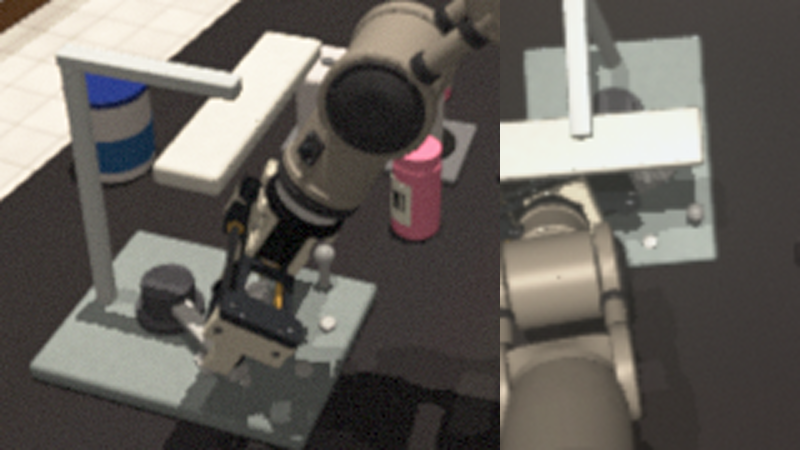

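The gripper is now at the target pose around the grip and clear of the lamp, with contact force near zero. Closing.

Emit:
apply_moves(plan=[[0,0,0,0,0,0,0],[0,0,0,0,0,0,0.2],[0,0,0,0,0,0,0.4],[0,0,0,0,0,0,0.6],[0,0,0,0,0,0,1]], squeeze=10)

```text
time: 19.9
tool_pos: [0.5823, 0.2875, 0.1]
tool_rot: [-1.573, -0.522, 0.421]
contact_force: [-0.3, -0.4, -0.0]
opening: 0.0464
```

Emit:
apply_moves(plan=[[0,0,0,0,0,0,1],[0,0,0,0,0,0,1],[0,0,0,0,0,0,1],[0,0,0,0,0,0,1],[0,0,0,0,0,0,1]])

```text
time: 20.52
tool_pos: [0.5832, 0.2867, 0.1001]
tool_rot: [-1.574, -0.523, 0.42]
contact_force: [4.6, -4.1, -3.6]
opening: 0.0256
```

```bash
cat >> h.py <<'E'
def arc(ths,az0,az1,t0,t1,z):
    "tool shifts/turns to hold the grip while it turns; offsets zeroed at the present pose"
    s=robot.observe();Rn=Ro.from_euler("xyz",s["tool_rot"])
    for th in ths:
        f=(th+.6)/1.2;R,y=tilt(az0+f*(az1-az0),t0+f*(t1-t0));p=np.r_[grip(th),z]+.008*y
        print("%.2f"%th,np.round(Rn.inv().apply(p-s["tool_pos"]),4),np.round((Rn.inv()*R).as_rotvec(degrees=True),1))
E
python3 - <<'E'
from h import *
s=robot.observe();print(s["tool_pos"],s["tool_rot"],s["contact_force"],s["opening"],s["qpos"])
arc([-.6,-.54,-.48,-.42,-.36,-.3,-.2],24,16,30,28,.108)
E
```

```text
[0.58319833 0.28668057 0.10005035] [-1.57397865 -0.52341377  0.4197245 ] [ 4.5672932  -4.10656197 -3.63825326] 0.0255852939171645 [ 0.31585083  0.51620687  1.8224595   0.17357454  0.28562971 -1.82750382]
-0.60 [ 0.0003 -0.001   0.0003] [ 0.2  0.  -0. ]
-0.54 [-0.0047 -0.0039 -0.0044] [-0.   0.4  0.1]
-0.48 [-0.0095 -0.0066 -0.0095] [-0.2  0.7  0.2]
-0.42 [-0.014  -0.0092 -0.015 ] [-0.4  1.1  0.3]
-0.36 [-0.0183 -0.0116 -0.0207] [-0.6  1.4  0.4]
-0.30 [-0.0222 -0.0139 -0.0267] [-0.8  1.8  0.5]
-0.20 [-0.0281 -0.0172 -0.0373] [-1.2  2.4  0.7]
```

Run:
```python
from h import *
arc([-.52,-.44,-.36,-.28,-.2],24,16,30,19,.108)
```

```text
-0.52 [-0.0064 -0.0048 -0.0061] [-0.1  0.5  0.7]
-0.44 [-0.0127 -0.0084 -0.0131] [-0.4  1.   1.5]
-0.36 [-0.0185 -0.0116 -0.0207] [-0.6  1.4  2.2]
-0.28 [-0.0238 -0.0146 -0.0287] [-0.9  1.9  2.9]
-0.20 [-0.0285 -0.0172 -0.0373] [-1.1  2.4  3.7]
```

Emit:
apply_moves(plan=[[-0.0064,-0.0048,-0.0061,-0.1,0.5,0.7,1],[-0.0127,-0.0084,-0.0131,-0.4,1,1.5,1],[-0.0185,-0.0116,-0.0207,-0.6,1.4,2.2,1],[-0.0238,-0.0146,-0.0287,-0.9,1.9,2.9,1],[-0.0285,-0.0172,-0.0373,-1.1,2.4,3.7,1]])

```text
time: 21.15
tool_pos: [0.5653, 0.24, 0.1004]
tool_rot: [-1.569, -0.455, 0.374]
contact_force: [-3.6, 2.4, 0.2]
opening: 0.0261
```

Run:
```python
from h import *
s=robot.observe();print(s["tool_pos"],s["tool_rot"],s["contact_force"],s["opening"],s["qpos"])
arc([-.2,-.1,0,.1,.2,.3],24,16,26.3,26.3,.108)
```

```text
[0.5653403 0.2399566 0.1004438] [-1.56915463 -0.45482969  0.3735755 ] [-3.59070058  2.35540632  0.19627888] 0.026118809219905222 [ 0.24810006  0.47558974  1.86097978  0.16234396  0.35780619 -1.83586536]
-0.20 [ 0.002   0.0006 -0.0017] [-0.1  0.1 -0.2]
-0.10 [-0.0026 -0.0017 -0.0132] [-0.4  0.7 -0.2]
0.00 [-0.0061 -0.0035 -0.025 ] [-0.7  1.3 -0.2]
0.10 [-0.0086 -0.0047 -0.0373] [-1.   1.9 -0.2]
0.20 [-0.01   -0.0054 -0.0497] [-1.3  2.5 -0.2]
0.30 [-0.0102 -0.0055 -0.0622] [-1.6  3.1 -0.2]
```

Emit:
apply_moves(plan=[[-0.0046,-0.0023,-0.0115,-0.3,0.6,0,1],[-0.0081,-0.0041,-0.0233,-0.6,1.2,0,1],[-0.0106,-0.0053,-0.0356,-0.9,1.8,0,1],[-0.012,-0.006,-0.048,-1.2,2.4,0,1],[-0.0122,-0.0061,-0.0605,-1.5,3,0,1]])

```text
time: 21.78
tool_pos: [0.5751, 0.1784, 0.1005]
tool_rot: [-1.569, -0.455, 0.314]
contact_force: [-6.2, 3.9, 0.7]
opening: 0.0258
```

Run:
```python
from h import *
s=robot.observe();print(s["tool_pos"],s["tool_rot"],s["contact_force"],s["opening"],s["qpos"])
arc([.3,.37,.44,.5,.55,.6],24,16,26.3,26.3,.108)
```

```text
[0.57508221 0.17837075 0.10047041] [-1.56917176 -0.45521825  0.31435983] [-6.1637167   3.88609419  0.73349308] 0.0258085257477586 [ 0.13146527  0.4588825   1.89373238  0.24021875  0.34991217 -1.96160892]
0.30 [ 0.0019  0.0005 -0.0013] [-0.1  0.  -0.2]
0.37 [ 0.0028  0.001  -0.01  ] [-0.3  0.4 -0.2]
0.44 [ 0.0043  0.0017 -0.0186] [-0.5  0.8 -0.2]
0.50 [ 0.006   0.0025 -0.0259] [-0.7  1.2 -0.2]
0.55 [ 0.0078  0.0034 -0.0318] [-0.8  1.5 -0.2]
0.60 [ 0.0098  0.0043 -0.0377] [-1.   1.8 -0.2]
```

Emit:
apply_moves(plan=[[0.001,0.0005,-0.0088,-0.2,0.4,0,1],[0.0025,0.0012,-0.0173,-0.4,0.8,0,1],[0.0042,0.002,-0.0247,-0.6,1.2,0,1],[0.006,0.003,-0.031,-0.7,1.5,0,1],[0.008,0.0038,-0.037,-0.9,1.8,0,1]])

```text
time: 22.4
tool_pos: [0.5966, 0.1455, 0.1008]
tool_rot: [-1.571, -0.458, 0.279]
contact_force: [-1.3, 0.9, -1.5]
opening: 0.0259
```

Emit:
apply_moves(plan=[[0,0,0,0,0,0,1],[0,0,0,0,0,0,1],[0,0,0,0,0,0,0.3],[0,0,0,0,0,0,0.1],[0,0,0,0,0,0,-0.2]])

```text
time: 23.02
tool_pos: [0.5966, 0.1463, 0.1013]
tool_rot: [-1.571, -0.459, 0.28]
contact_force: [0.2, 0.1, -0.1]
opening: 0.0468
```

Run:
```python
from h import *
s=robot.observe();print(s["qpos"])
arc([.55,.6],24,16,26.3,26.3,.108)
```

```text
[ 0.06899379  0.47374419  1.86314669  0.2618688   0.36616686 -2.0056553 ]
0.55 [-0.0022 -0.0005  0.0052] [ 0.1 -0.3 -0. ]
0.60 [-0.0001  0.0005 -0.0006] [-0.  0. -0.]
```

Emit:
apply_moves(plan=[[0,0,0,0,0,0,-0.5],[0,-0.02,0,0,0,0,-0.5],[0,-0.05,0,0,0,0,-0.5],[0,-0.09,0,0,0,0,-0.5],[0,-0.14,0,0,0,0,-0.5]])

```text
time: 23.65
tool_pos: [0.5359, 0.1288, 0.227]
tool_rot: [-1.57, -0.456, 0.28]
contact_force: [0.8, 0.4, 0.5]
opening: 0.0689
```

Emit:
apply_moves(plan=[[-0.02,-0.03,0,0,0,0,-0.5],[-0.05,-0.06,0,0,0,0,-0.5],[-0.08,-0.08,0,0,0,0,-0.5],[-0.1,-0.09,0,0,0,0,-0.5],[-0.1,-0.09,0,0,0,0,-0.5]])

```text
time: 24.28
tool_pos: [0.4116, 0.0931, 0.2634]
tool_rot: [-1.571, -0.459, 0.279]
contact_force: [0.8, -0.1, -0.2]
opening: 0.0689
```

Run:
```python
from h import *
s=robot.observe();print(s["tool_pos"],s["contact_force"],s["time"])
s=cams.read_camera("side");t=cams.read_camera("top");f=lambda im,x,y,w,h,k:cv2.resize(im[y:y+h,x:x+w],None,fx=k,fy=k,interpolation=cv2.INTER_CUBIC)
cv2.imwrite("pics/l3.png",np.hstack([f(s,160,180,200,220,2.4),f(t,230,150,190,110*1,2)[:220].repeat(1,0) if 0 else cv2.copyMakeBorder(f(t,290,150,130,220,2.4),0,0,0,0,0)]))
for th in(.2,.6):print(th,proj("side",np.r_[grip(th),.145]),proj("side",np.r_[grip(th),.052]),proj("side",np.r_[grip(th,.155),.046]))
```

```text
[0.41158802 0.09307657 0.26343799] [ 0.76585466 -0.05208654 -0.17937042] 24.275
0.2 [283.10632942 260.49951121] [284.44801498 289.43920974] [296.18662741 292.24500192]
0.6 [282.81873936 248.17378589] [284.12485693 276.59109207] [295.28274809 276.32272176]
```

View pics/l3.png

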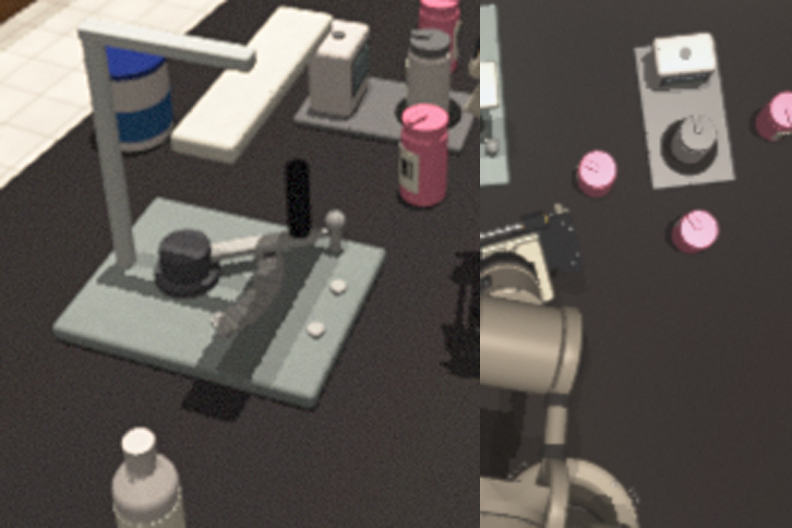

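The lever's nose points at the ball pin: the grip's top is at side pixel (284,247), against (283,248) predicted for +0.60. The jar stands on the pad with its bar towards the block, and the left bottle and the pink jars are where they were. Handing in.

```bash
python3 -c "
from cell import robot
print(robot.hand_in())"
```

```text
the job is handed in; nothing more can be done
None
```

I turned the jar so its label faces the scanner block, threw the lever from its parking notch into the ball-headed pin's notch (+0.60), and handed the job in at about 24 s.

**Jar:**
- The first turn dragged the jar about 5 mm off and left the label about 4° out. I re-gripped it, measured the label from the side camera at 114.8° ± 1.5°, and turned it 107.3° to the reader's 7.5°.
- Before the lever work, the top view showed the jar upright and released, within about 1.5 mm of the pad's centre. I did not measure its angle again after release; the last view only shows the lid's bar pointing at the block.
- Earlier angle readings from the lid bar disagreed by up to about 10°, so I relied on the label measurement.

**Lever:**
- The first approach ran joints 4 and 5 up to their limits, so I swung the tool to another azimuth and took the grip at a 30° tilt.
- After release the tool force was about zero. The grip stood within about 2 px of where +0.60 puts it, with the nose pointing at the pin.

**Surroundings:** The left bottle looked untouched in the last view. The right bottle was outside that view, and the arm never went near it.

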